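# Weigh two spice jars on the balance and clip the fuller one home

## Task

Find out which of the two like spice jars is the fuller one: stand one on each pan of the balance, let go and let it settle. Then take the heavier jar, set it upright in the well of the wooden clip holder and press it down, firmly but not hard, until you feel it bear on the sprung pad at the bottom; let go and leave it there, with the lighter jar still standing on its pan. Be gentle with the balance and leave the other things where they are.

Things in the scene. Friction and masses are not known exactly. Their poses are not given: they have to be found in the camera images.
- jar_p: one of two identical-looking round spice jars with a black cap; upright cylinder 41 mm across (cap and body alike), 105 mm tall, origin at the centre of its underside, z up. The two differ only in weight (about 0.14 to 0.29 kg, at least 0.05 kg apart); which is the heavier cannot be seen, nor told by where it stands
- jar_q: one of two identical-looking round spice jars with a black cap; upright cylinder 41 mm across (cap and body alike), 105 mm tall, origin at the centre of its underside, z up. The two differ only in weight (about 0.14 to 0.29 kg, at least 0.05 kg apart); which is the heavier cannot be seen, nor told by where it stands
- balance: equal-arm balance fixed to the worktop: white base 110x250 mm, two round steel pans that slide up and down, always level, one rising as the other sinks; damped, settles in 2 s. Origin under the base centre; y runs through the pans, which stand 100 mm to +y (left) and -y (right). Pans: dishes 76 mm across inside, rim 5 mm above the floor. A pointer between them is 120 mm high
- pan_left_top (a point): centre of the inner floor of the left pan (+y side of the balance), 80 mm above the worktop when level; moves with the pan. A wall cabinet hangs 0.42 m above the worktop behind the balance, from about x = 0.65 m on
- pan_right_top (a point): centre of the inner floor of the right pan (-y side of the balance), 80 mm above the worktop when level; moves with the pan. A wall cabinet hangs 0.42 m above the worktop behind the balance, from about x = 0.65 m on
- pan_left (a joint): height of the left pan over its level position, -0.012 (fully down: the left side is the heavier) to +0.012 m (fully up: the right side is the heavier); the right pan moves equally the other way
- board: thick wooden chopping board 300x440x40 mm laid over the hob, fixed, its top about 45 mm above the worktop; the jars and the holder stand on it, a tall oil bottle (268 mm) stands behind it. Origin at the centre of its underside, long side along y
- holder_mouth (a point): centre of the mouth of the clip holder's well, 56 mm above the board; x and y are square to the walls
- holder: clip holder fixed on the board: wooden block 71x71x56 mm with an upright square well 47 mm wide. Origin under its centre, on the board. Two sprung steel cheeks at the +x and -x walls, about 38 mm apart, with sloped lead-ins that begin level with the mouth, pinch the jar: it does not drop by its own weight, it must be pushed down with some newtons (2 to 10)
- holder_foot: the holder's wooden foot plate, 95x95x6 mm, origin under its centre, below the well. It carries, deep in the well and hard to see, a round sprung cork pad whose height differs each time: top 14 to 32 mm above the board, not reported. The pad gives 6 mm at 2.5 N per mm, then stops hard. Home is: bearing on the pad with over 5 N for a moment; over 24 N is too hard
- garlic: bystander: a garlic bulb, 56 mm; origin at the centre of its underside; leave it alone
- mug: bystander: a two-tone mug, 101 mm tall; origin at the centre of its underside; leave it alone
- tumbler: bystander: a clear drinking glass, 79 mm across, 90 mm tall; origin at the centre of its underside; leave it alone
- timer: bystander: a round kitchen timer, 60 mm across, 54 mm tall; origin at the centre of its underside; leave it alone
- lemon: bystander: a lemon, 71x53x51 mm; origin at the centre of its underside; leave it alone
- canister: bystander: a low canister with a wooden lid, 99 mm across, 84 mm tall; origin at the centre of its underside; leave it alone
- salt: bystander: a salt shaker, 44 mm across, 90 mm tall; origin at the centre of its underside; leave it alone

How it is judged:
By the outcome, as a careful person would: the job done as asked, in the order asked, and still so for the second after the job is handed in, with the robot touching nothing.
It also fails if it takes over 72 s, if anything falls off the work surface, if the arm or the gripper's body presses on something with over 40 N, if the wrist force passes 120 N, or if a joint passes its speed limit or range.

## Robot

A 6-joint arm with a two-finger parallel gripper is mounted at the origin on a cart in front of the work surface, level with it; the furniture and walls round the work are solid. World frame = base frame: x ahead of the robot, y to its left, z up, the work surface at z = 0. Lengths are in m, angles in rad, forces in N, time in s.
With the tool pointing down it reaches from about 0.375 to 0.975 m from the base axis. Payload 3.8 kg.
Tool frame: the origin (TCP) lies at the very end of the fingers, on their centre line; the grasp point (between the pads) lies 19 mm behind it; z points along the fingers, y is the line along which they close (so a half turn about z gives the same grasp; the last joint's range is limited). The gripper opens to 85 mm and grips with 20 to 120 N. Pads are 22 mm wide; open, the fingers measure 114 mm over their backs; the gripper's body (76 mm by 85 mm) begins 54 mm behind the grasp point. The pads swing forward as they close: fully open they stand 13 mm farther back than shut.
Start: joints at [-1.186, 0.264, 1.604, -0, 1.274, -0.037], TCP at [0.276, -0.616, 0.231] pointing down, gripper open.
Joint ranges: [-2.63, 2.63], [-0.94, 2.18], [0.31, 2.57], [-1.31, 4.45], [0, 2.66], [-2.55, 2.55]. Speed limits (rad/s): [2.57, 2.57, 3.14, 3.14, 3.14, 3.14].

## Interface

Orientations are given as a rotation vector (axis times angle).
In Python, from workcell import monitor, viewer, job gives the robot as it stands. The module is installed in compiled form; this text tells all that it offers.
- The arm moves only by the tool step_arm, never from a script. Its argument "series" is one flat list of numbers, 4 for each row, row after row: the shift along the tool's x, y, z in m, then the turn about the tool's z in rad. A call has 1 to 8 rows; each row is the pose to reach, as a shift and turn from the pose commanded when the call began, along the tool's axes at that moment; what a row does not reach only later rows make up. A row lasts 1/8 s, in which the tool goes at most 62.5 mm and 10.7 degrees, less where a joint would pass 70% of its speed; a pose out of reach is approached as far as the arm can. A call with a gripper value outside its range is refused whole. "gripper" is the opening, from 0 (shut) to 1 (fully open), set as the call begins (left out, the last holds). The fingers move at their own pace and stop on an object; "newtons" is the grip in N (left out, the last holds). Time passes only in rows, so rows that repeat a pose let the fingers close. It gives the time, the measured TCP pose, the force, the opening and the grip force at its end, in the units of the state.
- monitor.read_state(): the state, without advancing time (a new reading comes with each control period).
- viewer.read_camera(name): name is "side" or "top" or "wrist"; returns a dict with "image" (480x640x3 uint8, red, green, blue), "intrinsics" (3x3 intrinsics, pixels), "T" (4x4, takes a point from camera to world coordinates); the wrist camera has in their place "hand_eye" (4x4, takes a point from camera to tool coordinates, whose origin is the TCP and whose axes are the flange's). Camera axes: x right, y up, looking along -z (the intrinsics and any distortion apply to the point x, -y, -z); pixel columns grow to the right and rows downward; lengths in m; the calibration is good to about 2 mm. A picture is of the moment at which its call begins: read the wrist's pose just before it. There is no depth.
- job.finish_job(): hands the job in; it is judged then, once.
Trained networks look in a picture, given as the dict that the camera call returned (one of the last four; its "shot" number tells which), for a name from the list of things; names that differ only in an ending like _2 or _b are one class to them, and where a whole thing is asked for, a point or a joint stands for the part that bears it (a point fixed in the world has none). Each returns a list of dicts, best first, with "score" (0 to 1); they miss things now and then, are a little off and sometimes report something else, mostly with a low value. They report only what shows in the picture. A call takes as long as a camera call.
- viewer.boxes_of(picture, label): "extent" ([centre column, centre row, width, height] in pixels, round what is visible of it).
- viewer.spot_point(picture, label): "point" ([column, row] in pixels: a listed point, or the origin of a listed thing).
The state is a dict: "time": time; "q": joint angles; "joint_vel": joint speeds; "joint_torque": joint torques, N m; "tool_pos": TCP position; "tcp_rot": TCP orientation; "wrist_force": force on the tool from outside, world axes, zero at the start; "torque": the same for the moment, N m; "width": opening from 0.0 (shut) to 1.0 (fully open); "grip_force": force on a finger pad.
Only numpy, scipy, OpenCV 4.12 (cv2) and the standard library are available. Lean on these libraries where they do the work, as an engineer would, in place of code of your own. Each camera call takes 0.05 s, during which the arm holds its last target. There are 200 camera calls.

## Working session

There is one attempt and no reset: what is moved stays moved. The work goes in short steps, Python scripts to look and compute and a tool call to move; the robot and the scene stay as the last step left them, time stands still between calls to the robot, and variables do not carry over. Pictures are saved under pics/ and viewed, at most 10 in all, crops included, and the job is handed in when it is done.

Besides the shell and the picture viewer there is one more tool, called after ">>>" as a command line: name --argument value ..., lists and objects as JSON in quotes. step_arm: Moves the arm, as the interface text tells. Its arguments: {"type":"object","properties":{"series":{"type":"array"},"gripper":{"type":"number"},"newtons":{"type":"number"}},"required":["series"]}

```bash
mkdir -p pics; cat > h.py <<'E'
import numpy as np, cv2
from scipy.spatial.transform import Rotation as R
from workcell import monitor, viewer, job
def pose(s=None):
    s=s or monitor.read_state(); T=np.eye(4); T[:3,:3]=R.from_rotvec(s['tcp_rot']).as_matrix(); T[:3,3]=s['tool_pos']; return T
def shot(name):
    P=pose(); p=viewer.read_camera(name)
    p['W']=p['T'] if 'T' in p else P@p['hand_eye']; return p
def dist(p):
    for k in p:
        if 'dist' in k: return np.array(p[k],float)
    return None
def ray(p,uv):
    x,y=cv2.undistortPoints(np.array([[uv]],float),np.array(p['intrinsics'],float),dist(p))[0,0]
    return p['W'][:3,3], p['W'][:3,:3]@np.array([x,-y,-1])
def onz(p,uv,z):
    o,d=ray(p,uv); return o+d*(z-o[2])/d[2]
def proj(p,X):
    c=np.linalg.inv(p['W'])@np.append(X,1); c=np.array([[c[0],-c[1],-c[2]]])
    return cv2.projectPoints(c,np.zeros(3),np.zeros(3),np.array(p['intrinsics'],float),dist(p))[0][0,0]
def save(p,n): cv2.imwrite(f'pics/{n}.png',p['image'][:,:,::-1])
def tri(rs):
    A=np.zeros((3,3));b=np.zeros(3)
    for o,d in rs:
        d=d/np.linalg.norm(d);M=np.eye(3)-np.outer(d,d);A+=M;b+=M@o
    return np.linalg.solve(A,b)
E
python3 - <<'E'
from h import *
np.set_printoptions(precision=3,suppress=True)
s=monitor.read_state();print(s['time'],s['tcp_rot'],pose()[:3,:3],s['width'])
zs={'jar_p':.045,'jar_q':.045,'pan_left_top':.08,'pan_right_top':.08,'holder_mouth':.101,'holder':.045,'balance':0,'board':.005}
zs.update({k:0 for k in 'garlic mug tumbler timer lemon canister salt'.split()})
for n in ['top','side']:
    p=shot(n);save(p,n)
    print(n,[k for k in p],p['W'][:3,3])
    for l,z in zs.items():
        r=viewer.spot_point(p,l)
        print(l,[(np.round(a['point']),round(a['score'],2),onz(p,a['point'],z)) for a in r[:3] if a['score']>.2])
E
```

```text
0.0 [-3.07  -0.657  0.001] [[ 0.912  0.409 -0.001]
 [ 0.409 -0.912  0.002]
 [ 0.    -0.002 -1.   ]] 0.9979610827917095
top ['image', 'intrinsics', 'T', 'shot', 'W'] [-0.136 -0.118  1.344]
jar_p [(array([370., 267.]), 0.69, array([ 0.465, -0.248,  0.045]))]
jar_q [(array([370., 267.]), 0.69, array([ 0.465, -0.248,  0.045]))]
pan_left_top [(array([188., 239.]), 0.75, array([0.507, 0.238, 0.08 ]))]
pan_right_top []
holder_mouth [(array([431., 262.]), 0.54, array([ 0.46 , -0.398,  0.101]))]
holder []
balance [(array([230., 261.]), 0.77, array([0.485, 0.135, 0.   ]))]
board [(array([376., 266.]), 0.92, array([ 0.487, -0.266,  0.005])), (array([371., 266.]), 0.62, array([ 0.486, -0.253,  0.005]))]
garlic []
mug [(array([224., 195.]), 0.67, array([0.699, 0.178, 0.   ])), (array([154., 208.]), 0.43, array([0.644, 0.376, 0.   ]))]
tumbler [(array([156., 308.]), 0.96, array([0.342, 0.315, 0.   ]))]
timer [(array([385., 219.]), 0.57, array([ 0.638, -0.295,  0.   ]))]
lemon [(array([156., 210.]), 0.7, array([0.638, 0.369, 0.   ])), (array([346., 220.]), 0.67, array([ 0.631, -0.183,  0.   ]))]
ca
[... 908 characters left out ...]
 0.466, -0.25 ,  0.045]))]
balance [(array([312., 337.]), 0.55, array([0.497, 0.135, 0.   ]))]
board [(array([332., 230.]), 0.74, array([ 0.498, -0.253,  0.005]))]
garlic [(array([287., 250.]), 0.58, array([ 0.616, -0.15 ,  0.   ]))]
mug [(array([221., 345.]), 0.69, array([0.699, 0.188, 0.   ]))]
tumbler [(array([370., 423.]), 0.9, array([0.35 , 0.319, 0.   ]))]
timer [(array([300., 205.]), 0.72, array([ 0.615, -0.366, -0.   ]))]
lemon [(array([289., 231.]), 0.75, array([ 0.627, -0.236,  0.   ]))]
canister [(array([222., 422.]), 0.6, array([0.641, 0.362, 0.   ])), (array([351., 195.]), 0.23, array([ 0.458, -0.452,  0.   ]))]
salt [(array([339., 171.]), 0.76, array([ 0.515, -0.592,  0.   ]))]
```

View pics/top.png

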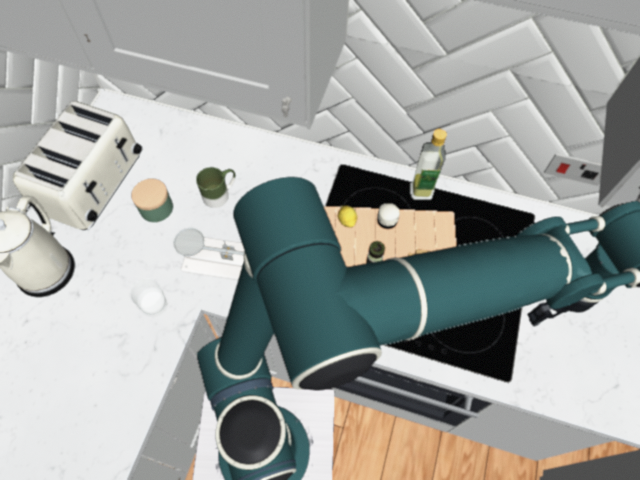

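View pics/side.png

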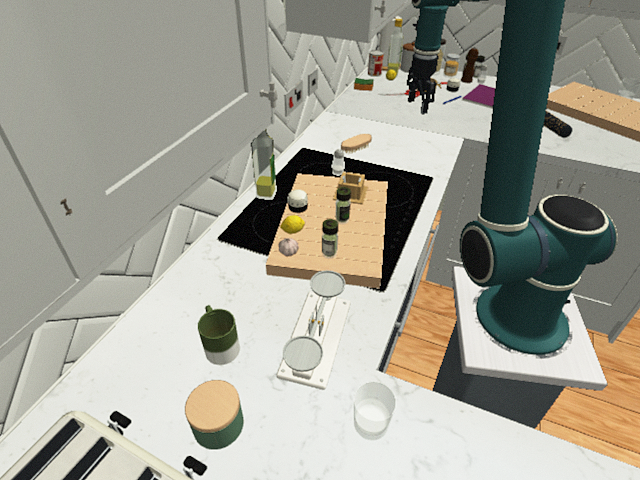

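The side view shows the jars at about (329,255) and (345,220) on the board and the holder at (352,190). The balance pans are at (328,286) and (300,353). The arm hides much of the top view. I'll move over the board and look with the wrist camera.

>>> step_arm --series '[0.03, -0.025, -0.02, 0.05, 0.07, -0.06, -0.05, 0.12, 0.115, -0.1, -0.08, 0.2, 0.16, -0.137, -0.12, 0.26, 0.205, -0.175, -0.12, 0.32, 0.25, -0.213, -0.12, 0.38, 0.285, -0.243, -0.12, 0.41, 0.308, -0.263, -0.12, 0.42]' --gripper 1

```text
time: 2.6
tool_pos: [0.4504, -0.2475, 0.3517]
tcp_rot: [3.141, 0.005, 0.002]
wrist_force: [0.9, 0.4, 0.2]
width: 0.997
grip_force: 0.0
```

```bash
cat > look.py <<'E'
from h import *
import sys
np.set_printoptions(precision=3,suppress=True)
zs={'jar_p':.045,'holder_mouth':.101,'holder':.045,'board':.005,'pan_left_top':.08,'pan_right_top':.08,'garlic':.045,'lemon':.045,'timer':.045,'salt':.005,'balance':0}
s=monitor.read_state();print(s['time'],s['tool_pos'],s['tcp_rot'],s['wrist_force'])
tag=sys.argv[1]
for n in sys.argv[2:]:
    p=shot(n);save(p,n+tag)
    print(n,p['W'][:3,3]); 
    if 'hand_eye' in p: print(p['hand_eye'])
    for l,z in zs.items():
        r=viewer.spot_point(p,l)
        print(l,[(np.round(a['point']),round(a['score'],2),onz(p,a['point'],z)) for a in r[:3] if a['score']>.2])
E
python3 look.py 1 wrist
```

```text
2.6 [ 0.45  -0.248  0.352] [3.141 0.005 0.002] [0.879 0.396 0.16 ]
wrist [ 0.523 -0.247  0.495]
[[-0.     0.958  0.286  0.072]
 [ 1.     0.     0.001 -0.   ]
 [ 0.     0.286 -0.958 -0.143]
 [ 0.     0.     0.     1.   ]]
jar_p [(array([210., 167.]), 0.93, array([ 0.488, -0.102,  0.045])), (array([325., 180.]), 0.75, array([ 0.472, -0.252,  0.045]))]
holder_mouth [(array([444., 198.]), 0.6, array([ 0.457, -0.39 ,  0.101]))]
holder [(array([428., 190.]), 0.93, array([ 0.46 , -0.387,  0.045])), (array([193.,  77.]), 0.5, array([ 0.595, -0.091,  0.045]))]
board [(array([326., 162.]), 0.79, array([ 0.492, -0.252,  0.005]))]
pan_left_top []
pan_right_top [(array([ 90., 181.]), 0.68, array([0.473, 0.035, 0.08 ]))]
garlic [(array([193.,  78.]), 0.62, array([ 0.593, -0.091,  0.045])), (array([426., 188.]), 0.56, array([ 0.461, -0.385,  0.045]))]
lemon [(array([265.,  70.]), 0.66, array([ 0.603, -0.178,  0.045]))]
timer [(array([359.,  68.]), 0.8, array([ 0.605, -0.291,  0.045])), (array([429., 188.]), 0.45, array([ 0.461, -0.389,  0.045]))]
salt [(array([554., 143.]), 0.88, array([ 0.519, -0.569,  0.005])), (array([193.,  80.]), 0.73, array([ 0.598, -0.076,  0.005]))]
balance [(array([ 53., 164.]), 0.69, array([ 0.487,  0.137, -0.   ]))]
```

View pics/wrist1.png

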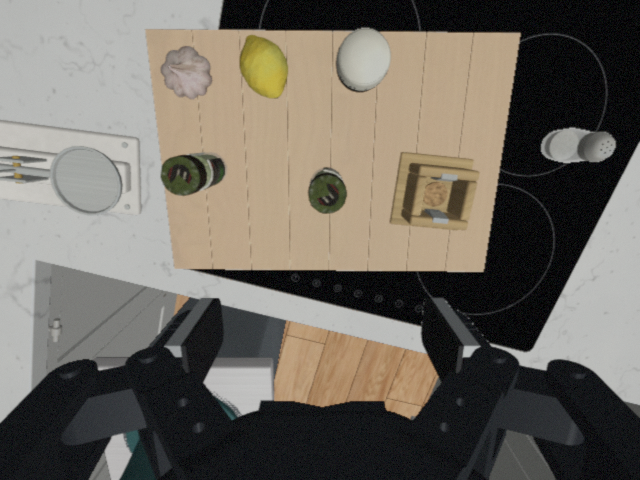

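The wrist view shows jar A's cap at (183,175), jar B's cap at (327,192), the holder well at (436,193) and the right pan at (87,180). I'll refine the positions by segmenting the caps.

```bash
python3 - <<'E'
from h import *
np.set_printoptions(precision=4,suppress=True)
p=shot('wrist'); im=p['image'].astype(int)
# jar: fit position by projected silhouette vs dark/green mask
g=p['image'].max(2)
def sil(x,y,z0=.045,h=.105,r=.0205):
    a=np.linspace(0,2*np.pi,40); pts=np.array([proj(p,[x+r*np.cos(t),y+r*np.sin(t),z]) for z in (z0,z0+h) for t in a])
    m=np.zeros((480,640),np.uint8); cv2.fillConvexPoly(m,cv2.convexHull(pts.astype(np.float32)).astype(int),1); return m.astype(bool)
wood=(im[:,:,0]>150)&(im[:,:,0]-im[:,:,2]>25)
for c,s in [((183,175),(.488,-.102)),((327,192),(.467,-.252))]:
    print(onz(p,c,.15))
    best=None
    for dx in np.arange(-.012,.0121,.002):
        for dy in np.arange(-.012,.0121,.002):
            m=sil(s[0]+dx,s[1]+dy); ring=cv2.dilate(m.astype(np.uint8),np.ones((9,9)))>0; ring&=~m
            sc=(~wood)[m].mean()-(~wood)[ring].mean()
            if best is None or sc>best[0]: best=(sc,s[0]+dx,s[1]+dy)
    print(best)
# holder corners outer top
for c in [(403,152),(478,160),(466,230),(391,226)]: print(onz(p,c,.101))
cv2.imwrite('pics/hold.png',cv2.resize(p['image'][140:245,380:490,::-1],None,fx=5,fy=5,interpolation=cv2.INTER_CUBIC))
E
```

```text
[ 0.4873 -0.1108  0.15  ]
(np.float64(0.7200233446519524), np.float64(0.486), np.float64(-0.106))
[ 0.4702 -0.2552  0.15  ]
(np.float64(0.923239642092978), np.float64(0.46900000000000003), np.float64(-0.252))
[ 0.5079 -0.3411  0.101 ]
[ 0.4992 -0.4265  0.101 ]
[ 0.4173 -0.4229  0.101 ]
[ 0.4222 -0.3327  0.101 ]
```

View pics/hold.png

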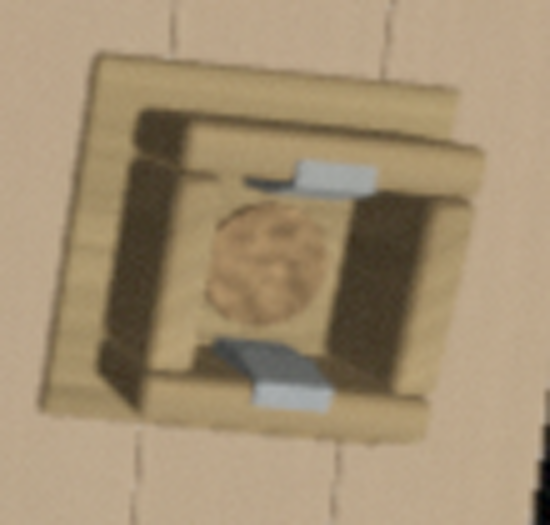

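The close-up shows the cork pad in the well, with cheeks on the ±x walls and a slight clockwise yaw of 5–10°. Next I'll grasp jar A.

>>> step_arm --series '[0.015, -0.04, 0.02, 0, 0.03, -0.09, 0.06, 0, 0.037, -0.13, 0.1, 0, 0.037, -0.1415, 0.15, 0, 0.037, -0.1415, 0.2, 0, 0.037, -0.1415, 0.23, 0, 0.037, -0.1415, 0.245, 0, 0.037, -0.1415, 0.247, 0]'

```text
time: 4.25
tool_pos: [0.4861, -0.1083, 0.1038]
tcp_rot: [-3.141, -0.002, 0.002]
wrist_force: [0.5, -0.8, -0.2]
width: 1.001
grip_force: 0.0
```

>>> step_arm --series '[0, 0, 0, 0, 0, 0, 0, 0, 0, 0, 0, 0, 0, 0, 0, 0, 0, 0, 0, 0, 0, 0, 0, 0]' --gripper 0 --newtons 50

```text
time: 5.0
tool_pos: [0.4877, -0.1083, 0.1058]
tcp_rot: [3.141, 0.003, 0.004]
wrist_force: [-0.8, 0.8, 7.1]
width: 0.471
grip_force: 49.2
```

```bash
python3 look.py 2 side | head -7
```

```text
5.0 [ 0.488 -0.108  0.106] [3.141 0.003 0.004] [-0.786  0.754  7.059]
side [0.397 0.738 0.838]
jar_p [(array([330., 253.]), 0.82, array([ 0.487, -0.108,  0.045])), (array([345., 218.]), 0.72, array([ 0.464, -0.267,  0.045]))]
holder_mouth [(array([351., 175.]), 0.85, array([ 0.462, -0.415,  0.101])), (array([286., 255.]), 0.51, array([ 0.587, -0.026,  0.101]))]
holder [(array([354., 194.]), 0.93, array([ 0.447, -0.39 ,  0.045]))]
board [(array([369., 427.]), 0.67, array([0.352, 0.331, 0.005])), (array([332., 226.]), 0.56, array([ 0.501, -0.272,  0.005]))]
pan_left_top [(array([301., 352.]), 0.82, array([0.504, 0.232, 0.08 ]))]
```

View pics/side2.png

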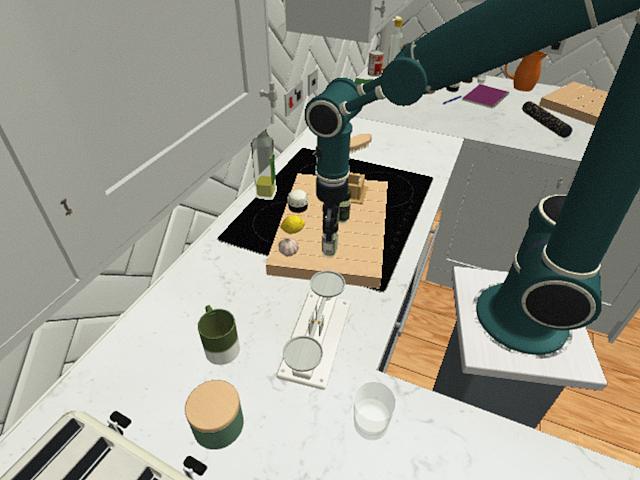

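>>> step_arm --series '[0, 0, -0.01, 0, 0, 0, -0.03, 0, 0, 0, -0.06, 0, 0, 0, -0.09, 0, 0, 0, -0.11, 0, 0, 0, -0.12, 0, 0, 0, -0.12, 0, 0, 0, -0.12, 0]'

```text
time: 6.6
tool_pos: [0.4856, -0.1081, 0.223]
tcp_rot: [-3.141, -0.003, 0.003]
wrist_force: [-0.8, -0.2, -3.0]
width: 0.468
grip_force: 49.7
```

>>> step_arm --series '[0.002, -0.02, 0, 0, 0.004, -0.07, 0, 0, 0.006, -0.13, 0, 0, 0.009, -0.19, 0, 0, 0.012, -0.25, 0, 0, 0.015, -0.3, 0, 0, 0.017, -0.33, 0, 0, 0.017, -0.341, 0, 0]'

```text
time: 7.6
tool_pos: [0.5019, 0.2342, 0.2227]
tcp_rot: [3.141, 0.007, -0.004]
wrist_force: [-0.1, 0.1, -1.5]
width: 0.469
grip_force: 50.1
```

>>> step_arm --series '[0, 0, 0, 0, 0, 0, 0, 0]'

```text
time: 7.85
tool_pos: [0.5026, 0.2316, 0.2238]
tcp_rot: [3.141, 0.001, -0.001]
wrist_force: [-0.1, -1.1, -0.6]
width: 0.473
grip_force: 50.1
```

```bash
python3 look.py 3 wrist side; python3 -c "
from h import *
p=shot('top');print([onz(p,a['point'],.08) for l in ['pan_left_top','pan_right_top'] for a in viewer.spot_point(p,l)[:1]])"
```

```text
7.85 [0.503 0.232 0.224] [ 3.141  0.001 -0.001] [-0.056 -1.079 -0.626]
wrist [0.575 0.232 0.367]
[[-0.     0.958  0.286  0.072]
 [ 1.     0.     0.001 -0.   ]
 [ 0.     0.286 -0.958 -0.143]
 [ 0.     0.     0.     1.   ]]
jar_p [(array([313., 256.]), 0.63, array([0.462, 0.241, 0.045]))]
holder_mouth []
holder [(array([542., 256.]), 0.34, array([0.462, 0.011, 0.045]))]
board []
pan_left_top [(array([315., 232.]), 0.58, array([0.497, 0.238, 0.08 ]))]
pan_right_top [(array([539., 255.]), 0.77, array([0.476, 0.038, 0.08 ]))]
garlic []
lemon []
timer []
salt []
balance [(array([407., 225.]), 0.63, array([0.484, 0.137, 0.   ]))]
side [0.397 0.738 0.838]
jar_p [(array([298., 328.]), 0.88, array([0.525, 0.149, 0.045])), (array([343., 222.]), 0.86, array([ 0.466, -0.249,  0.045]))]
holder_mouth [(array([352., 176.]), 0.58, array([ 0.459, -0.41 ,  0.101]))]
holder [(array([336., 169.]), 0.61, array([ 0.52 , -0.532,  0.045])), (array([370., 422.]), 0.52, array([0.353, 0.341, 0.045]))]
board [(array([332., 225.]), 0.94, array([ 0.501, -0.276,  0.005]))]
pan_left_top [(array([303., 352.]), 0.63, array([0.5  , 0.232, 0.08 ]))]
pan_right_top [(array([328., 283.]), 0.92, array([0.474, 0.034, 0.08 ]))]
garlic []
lemon [(array([342., 218.]), 0.55, array([ 0.472, -0.266,  0.045]))]
timer []
salt [(array([336., 170.]), 0.65, array([ 0.528, -0.588,  0.005])), (array([352., 176.]), 0.38, array([ 0.466, -0.56 ,  0.005]))]
balance [(array([312., 340.]), 0.87, array([0.495, 0.143, 0.   ]))]
[array([0.50445052, 0.2350386 , 0.08      ]), array([0.48077259, 0.03014789, 0.08      ])]
```

>>> step_arm --series '[0, -0.002, 0.015, 0, 0, -0.002, 0.04, 0, 0, -0.002, 0.06, 0, 0, -0.002, 0.072, 0, 0, -0.002, 0.078, 0, 0, -0.002, 0.082, 0, 0, -0.002, 0.084, 0, 0, -0.002, 0.086, 0]'

```text
time: 10.2
tool_pos: [0.5033, 0.235, 0.1389]
tcp_rot: [-3.141, -0.003, -0.002]
wrist_force: [-0.1, -0.7, -1.4]
width: 0.47
grip_force: 50.1
```

>>> step_arm --series '[0, 0, 0.001, 0, 0, 0, 0.002, 0, 0, 0, 0.003, 0, 0, 0, 0.004, 0, 0, 0, 0.005, 0, 0, 0, 0.006, 0, 0, 0, 0.007, 0, 0, 0, 0.0075, 0]'

```text
time: 11.2
tool_pos: [0.5028, 0.2348, 0.1307]
tcp_rot: [3.141, 0.003, -0.0]
wrist_force: [0.5, 0.8, -1.1]
width: 0.47
grip_force: 50.1
```

```bash
python3 - <<'E'
from h import *
p=shot('side'); save(p,'place1'); print(monitor.read_state()['wrist_force'])
cv2.imwrite('pics/place1c.png',cv2.resize(p['image'][220:400,200:440,::-1],None,fx=3,fy=3,interpolation=cv2.INTER_CUBIC))
E
```

```text
[-0.09100541  0.31936168 -1.22571917]
```

View pics/place1c.png

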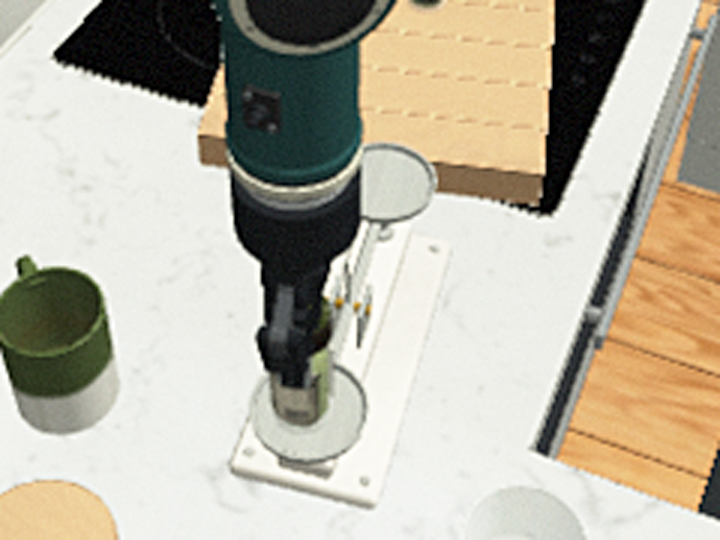

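The jar stands on the left pan, which has sunk, and the right pan has risen. I'll go down 1 mm more, release and back off.

>>> step_arm --series '[0, 0, 0.0005, 0, 0, 0, 0.001, 0, 0, 0, 0.001, 0]'

```text
time: 11.62
tool_pos: [0.5027, 0.2348, 0.1297]
tcp_rot: [3.142, 0.003, -0.0]
wrist_force: [0.6, 1.0, -1.5]
width: 0.474
grip_force: 50.1
```

>>> step_arm --series '[0, 0, 0, 0, 0, 0, 0, 0, 0, 0, 0, 0, 0, 0, 0, 0, 0, 0, 0, 0]' --gripper 0.9

```text
time: 12.25
tool_pos: [0.5028, 0.2348, 0.1298]
tcp_rot: [-3.142, -0.003, -0.0]
wrist_force: [0.4, -0.1, -0.3]
width: 0.9
grip_force: 0.0
```

>>> step_arm --series '[0, 0, -0.015, 0, 0, 0, -0.05, 0, 0, 0, -0.09, 0, 0, 0, -0.12, 0, 0, 0, -0.13, 0, -0.005, 0.03, -0.13, 0, -0.01, 0.08, -0.13, 0, -0.015, 0.13, -0.13, 0]'

```text
time: 13.25
tool_pos: [0.4872, 0.1037, 0.259]
tcp_rot: [3.141, 0.005, -0.002]
wrist_force: [0.4, -0.6, 0.8]
width: 0.899
grip_force: 0.0
```

```bash
python3 - <<'E'
from h import *
np.set_printoptions(precision=4,suppress=True)
s=monitor.read_state();print(s['time'],s['tool_pos'],s['tcp_rot'])
p=shot('side')
cv2.imwrite('pics/p2c.png',cv2.resize(p['image'][200:400,200:440,::-1],None,fx=3,fy=3,interpolation=cv2.INTER_CUBIC))
for l,z in [('jar_p',.068),('pan_right_top',.092),('pan_left_top',.068),('jar_p',.045)]:
  print(l,[(a['point'],onz(p,a['point'],z)) for a in viewer.spot_point(p,l)[:2]])
E
```

```text
13.25 [0.4872 0.1037 0.259 ] [ 3.1412  0.0049 -0.0019]
jar_p [([343.3, 219.9], array([ 0.4645, -0.2281,  0.068 ])), ([300.7, 357.1], array([0.5034, 0.2361, 0.068 ]))]
pan_right_top [([289.4, 231.7], array([ 0.5991, -0.1251,  0.092 ])), ([328.7, 277.9], array([0.4734, 0.0271, 0.092 ]))]
pan_left_top [([301.1, 354.4], array([0.5038, 0.2296, 0.068 ]))]
jar_p [([343.3, 219.9], array([ 0.4665, -0.257 ,  0.045 ])), ([300.7, 357.1], array([0.5066, 0.2211, 0.045 ]))]
```

View pics/p2c.png

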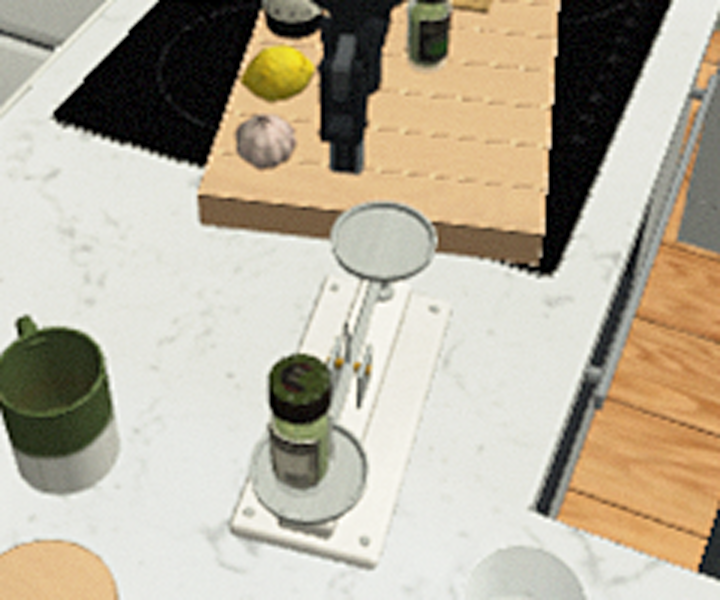

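Jar A stands upright on the left pan and has pulled it fully down. Next is jar B.

>>> step_arm --series '[-0.002, 0.03, 0, 0, -0.005, 0.085, 0, 0, -0.008, 0.145, 0, 0, -0.011, 0.205, 0, 0, -0.014, 0.265, 0, 0, -0.017, 0.315, 0.01, 0, -0.02, 0.345, 0.03, 0, -0.02, 0.357, 0.045, 0]' --gripper 1

```text
time: 14.5
tool_pos: [0.469, -0.2525, 0.2135]
tcp_rot: [-3.141, -0.002, 0.001]
wrist_force: [0.5, 0.3, -0.7]
width: 1.004
grip_force: 0.0
```

>>> step_arm --series '[0, 0, 0.02, 0, 0, 0, 0.05, 0, 0, 0, 0.08, 0, 0, 0, 0.1, 0, 0, 0, 0.107, 0, 0, 0, 0.107, 0]'

```text
time: 15.25
tool_pos: [0.469, -0.2512, 0.1074]
tcp_rot: [-3.141, -0.005, 0.001]
wrist_force: [0.2, 0.2, -0.2]
width: 0.993
grip_force: 0.0
```

>>> step_arm --series '[0, 0, 0, 0, 0, 0, 0, 0, 0, 0, 0, 0, 0, 0, 0, 0, 0, 0, 0, 0, 0, 0, 0, 0]' --gripper 0 --newtons 50

```text
time: 16.0
tool_pos: [0.4695, -0.2528, 0.1089]
tcp_rot: [3.141, 0.003, 0.003]
wrist_force: [0.6, 0.0, 6.0]
width: 0.468
grip_force: 51.0
```

>>> step_arm --series '[0, 0, -0.01, 0, 0, 0, -0.03, 0, 0, 0, -0.06, 0, 0, 0, -0.09, 0, 0, 0, -0.11, 0, 0, 0, -0.12, 0, 0, 0, -0.12, 0]'

```text
time: 16.88
tool_pos: [0.4686, -0.2523, 0.2279]
tcp_rot: [3.141, 0.003, 0.0]
wrist_force: [-0.3, 0.5, -1.9]
width: 0.467
grip_force: 50.7
```

>>> step_arm --series '[0.001, -0.02, 0, 0, 0.002, -0.07, 0, 0, 0.003, -0.13, 0, 0, 0.004, -0.19, 0, 0, 0.005, -0.24, 0, 0, 0.006, -0.27, 0, 0, 0.006, -0.285, 0, 0, 0.006, -0.287, 0, 0]'

```text
time: 17.88
tool_pos: [0.4735, 0.0355, 0.227]
tcp_rot: [3.141, 0.006, -0.002]
wrist_force: [-0.4, -0.4, -3.2]
width: 0.464
grip_force: 51.3
```

>>> step_arm --series '[0, 0, 0.01, 0, 0, 0, 0.03, 0, 0, 0, 0.05, 0, 0, 0, 0.062, 0, 0, 0, 0.068, 0, 0, 0, 0.07, 0, 0, 0, 0.072, 0, 0, 0, 0.073, 0]'

```text
time: 18.88
tool_pos: [0.4748, 0.0347, 0.1555]
tcp_rot: [3.141, 0.003, 0.002]
wrist_force: [-0.5, -0.1, -0.1]
width: 0.465
grip_force: 51.3
```

```bash
python3 - <<'E'
from h import *
np.set_printoptions(precision=4,suppress=True)
s=monitor.read_state();print(s['time'],s['tool_pos'],s['wrist_force'])
p=shot('side')
cv2.imwrite('pics/p3c.png',cv2.resize(p['image'][200:400,200:440,::-1],None,fx=3,fy=3,interpolation=cv2.INTER_CUBIC))
E
```

```text
18.875 [0.4748 0.0347 0.1555] [-0.5084 -0.0852 -0.1245]
```

View pics/p3c.png

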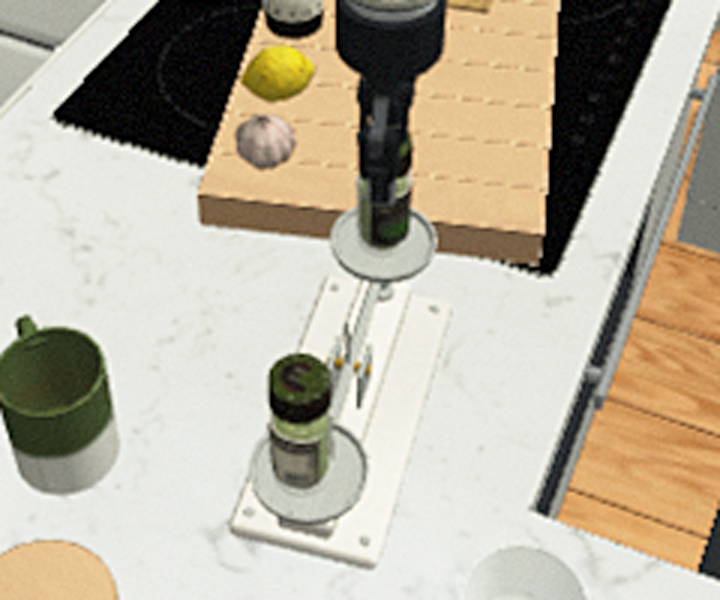

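Jar B is just over or at the right pan floor, centred at about (384,240) in the crop. I'll ease down and check the force.

>>> step_arm --series '[0, 0, 0.0005, 0, 0, 0, 0.001, 0, 0, 0, 0.0015, 0, 0, 0, 0.0015, 0]'

```text
time: 19.42
tool_pos: [0.4743, 0.0348, 0.1534]
tcp_rot: [-3.141, -0.003, -0.001]
wrist_force: [2.2, -0.0, -1.0]
width: 0.464
grip_force: 51.3
```

>>> step_arm --series '[0, 0, 0, 0, 0, 0, 0, 0, 0, 0, 0, 0, 0, 0, 0, 0, 0, 0, 0, 0]' --gripper 0.9

```text
time: 20.05
tool_pos: [0.4741, 0.0348, 0.1533]
tcp_rot: [-3.142, -0.003, 0.0]
wrist_force: [0.1, -0.4, 1.0]
width: 0.898
grip_force: 0.0
```

>>> step_arm --series '[0, 0, -0.015, 0, 0, 0, -0.05, 0, 0, 0, -0.09, 0, 0, 0, -0.11, 0, 0, 0, -0.12, 0, 0, 0, -0.12, 0, 0, 0, -0.12, 0, 0, 0, -0.12, 0]'

```text
time: 21.05
tool_pos: [0.4734, 0.0347, 0.272]
tcp_rot: [3.142, 0.003, -0.004]
wrist_force: [0.1, -0.0, -0.2]
width: 0.904
grip_force: 0.0
```

>>> step_arm --series '[0, 0, 0, 0, 0, 0, 0, 0, 0, 0, 0, 0, 0, 0, 0, 0, 0, 0, 0, 0, 0, 0, 0, 0, 0, 0, 0, 0, 0, 0, 0, 0]'

```text
time: 22.05
tool_pos: [0.4742, 0.0348, 0.2733]
tcp_rot: [-3.142, -0.003, 0.0]
wrist_force: [0.2, -0.0, -0.4]
width: 0.9
grip_force: 0.0
```

```bash
python3 - <<'E'
from h import *
np.set_printoptions(precision=4,suppress=True)
s=monitor.read_state();print(s['time'],s['tool_pos'],s['wrist_force'])
p=shot('side')
cv2.imwrite('pics/p4c.png',cv2.resize(p['image'][200:400,200:440,::-1],None,fx=3,fy=3,interpolation=cv2.INTER_CUBIC))
E
```

```text
22.05 [0.4742 0.0348 0.2733] [ 0.2161 -0.0215 -0.4035]
```

View pics/p4c.png

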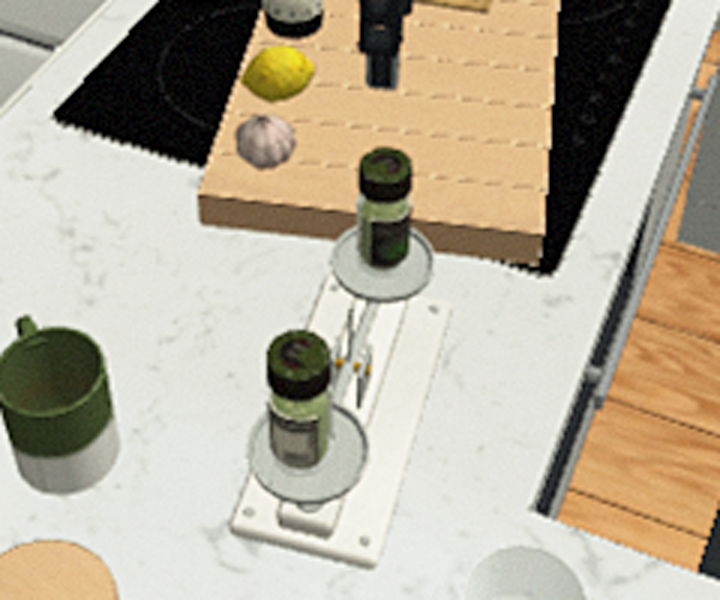

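The right pan (crop y≈264) has sunk and the left (≈450) has risen, so jar B on the right pan is the heavier. I'll regrasp it gently.

>>> step_arm --series '[0, 0, 0.015, 0, 0, 0, 0.05, 0, 0, 0, 0.09, 0, 0, 0, 0.12, 0, 0, 0, 0.137, 0, 0, 0, 0.141, 0, 0, 0, 0.141, 0]' --gripper 1

```text
time: 22.98
tool_pos: [0.4748, 0.0348, 0.1328]
tcp_rot: [-3.142, -0.003, -0.001]
wrist_force: [0.4, 0.6, 0.2]
width: 0.996
grip_force: 0.0
```

>>> step_arm --series '[0, 0, 0, 0, 0, 0, 0, 0, 0, 0, 0, 0, 0, 0, 0, 0, 0, 0, 0, 0, 0, 0, 0, 0]' --gripper 0 --newtons 22

```text
time: 23.72
tool_pos: [0.4748, 0.0347, 0.1332]
tcp_rot: [3.142, 0.003, 0.002]
wrist_force: [-0.0, -0.4, 5.5]
width: 0.469
grip_force: 23.3
```

>>> step_arm --series '[0, 0, -0.003, 0, 0, 0, -0.007, 0, 0, 0, -0.012, 0, 0, 0, -0.018, 0, 0, 0, -0.026, 0, 0, 0, -0.04, 0, 0, 0, -0.06, 0, 0, 0, -0.08, 0]'

```text
time: 24.72
tool_pos: [0.4742, 0.0348, 0.2136]
tcp_rot: [-3.142, -0.003, -0.001]
wrist_force: [0.2, 0.1, -2.5]
width: 0.47
grip_force: 22.8
```

>>> step_arm --series '[0, 0, -0.02, 0, 0, 0, -0.035, 0, 0, 0, -0.045, 0, 0, 0, -0.05, 0]' --gripper 0 --newtons 60

```text
time: 25.22
tool_pos: [0.4743, 0.0348, 0.2629]
tcp_rot: [-3.142, -0.003, -0.001]
wrist_force: [0.5, 0.5, -2.3]
width: 0.465
grip_force: 61.4
```

>>> step_arm --series '[-0.005, 0.03, 0, 0, -0.014, 0.085, 0, 0, -0.025, 0.145, 0, 0, -0.035, 0.205, 0, 0, -0.045, 0.265, 0, 0, -0.055, 0.325, 0, 0, -0.065, 0.38, 0, 0, -0.072, 0.42, 0, 0]'

```text
time: 26.22
tool_pos: [0.4017, -0.3875, 0.2614]
tcp_rot: [-3.141, -0.0, 0.002]
wrist_force: [0.3, -0.2, -1.5]
width: 0.462
grip_force: 61.8
```

>>> step_arm --series '[-0.002, 0.015, 0, 0, -0.002, 0.015, 0, 0, -0.002, 0.015, 0, 0]'

```text
time: 26.6
tool_pos: [0.4012, -0.399, 0.2619]
tcp_rot: [-3.14, -0.004, 0.001]
wrist_force: [0.4, 0.9, -2.4]
width: 0.461
grip_force: 61.9
```

```bash
python3 - <<'E'
from h import *
np.set_printoptions(precision=4,suppress=True)
s=monitor.read_state();print(s['time'],s['tool_pos'],s['tcp_rot'])
p=shot('wrist');np.save('pics/w.npy',{k:p[k] for k in ('image','W','intrinsics')},allow_pickle=True)
for l,z in [('holder_mouth',.101),('holder',.045),('holder_foot',.045)]:
  print(l,[(a['point'],a['score'],onz(p,a['point'],z)) for a in viewer.spot_point(p,l)[:2]])
c=proj(p,[.46,-.405,.09]).astype(int);print(c)
x0,y0=max(c[0]-95,0),max(c[1]-75,0);print(x0,y0)
cv2.imwrite('pics/well.png',cv2.resize(p['image'][y0:y0+150,x0:x0+190,::-1],None,fx=4,fy=4,interpolation=cv2.INTER_CUBIC))
q=shot('side')
print([(onz(q,a['point'],.101),a['score']) for a in viewer.spot_point(q,'holder_mouth')[:1]])
print([(onz(q,a['point'],.068),onz(q,a['point'],.092),a['score']) for a in viewer.spot_point(q,'jar_p')[:2]])
E
```

```text
26.6 [ 0.4012 -0.399   0.2619] [-3.1402 -0.0042  0.0006]
holder_mouth []
holder []
holder_foot [([316.6, 155.1], 0.79, array([ 0.4577, -0.3926,  0.045 ]))]
[329 154]
234 79
[(array([ 0.459 , -0.4032,  0.101 ]), 0.61)]
[(array([0.5006, 0.2344, 0.068 ]), array([0.4974, 0.2502, 0.092 ]), 0.98), (array([ 0.3973, -0.6248,  0.068 ]), array([ 0.3973, -0.5823,  0.092 ]), 0.73)]
```

View pics/well.png

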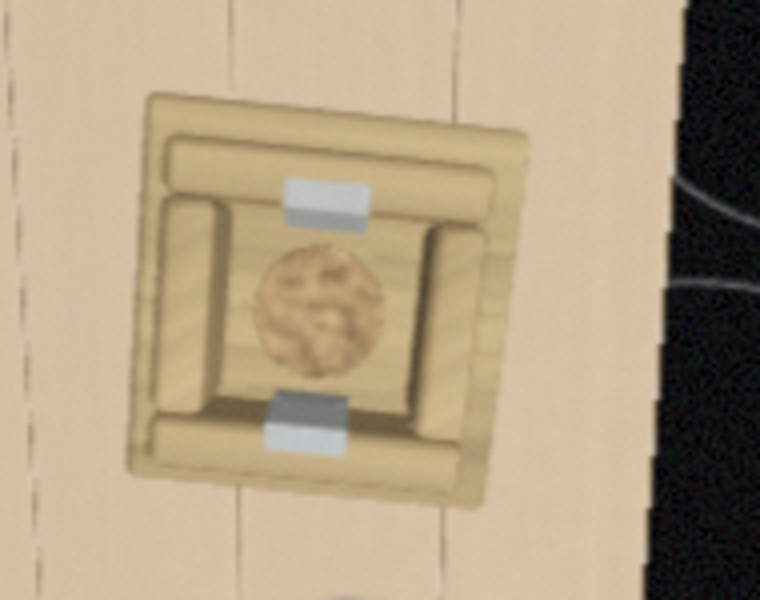

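The well view shows the block outer top corners at about (170,133), (493,168), (150,455) and (462,490) in the crop. The mouth centre is at about (319,311), with both cheeks and the cork visible.

```bash
python3 - <<'E'
from h import *
np.set_printoptions(precision=4,suppress=True)
p=np.load('pics/w.npy',allow_pickle=True).item()
f=lambda u,v,z=.101: onz(p,(234+u/4,79+v/4),z)
C=[f(*c) for c in [(170,133),(493,168),(462,490),(150,455)]]
for c in C: print(c)
print('mean',np.mean(C,0),'mouth',f(319,311),f(320,312),'foot',np.mean([f(*c,.051) for c in [(150,93),(527,130),(482,508),(130,472)]],0))
d=C[1]-C[0];print('sizes',[np.linalg.norm(C[i]-C[i-1]) for i in range(4)])
d=C[0]-C[1];e=C[0]-C[3];print(np.degrees([np.arctan2(-d[0],d[1]),np.arctan2(e[1],e[0])]))
# where is the held jar relative to TCP: dark cap/body edges columns
p2=shot('wrist');print('tip cols', proj(p2,pose()[:3,3]+[0,0,.0]))
t=shot('top')
for l,z in [('holder_mouth',.101),('holder',.045)]:
  print(l,[(a['score'],onz(t,a['point'],z)) for a in viewer.spot_point(t,l)[:1]])
E
```

```text
[ 0.4951 -0.3599  0.101 ]
[ 0.4883 -0.428   0.101 ]
[ 0.4195 -0.4232  0.101 ]
[ 0.4272 -0.353   0.101 ]
mean [ 0.4575 -0.391   0.101 ] mouth [ 0.4588 -0.3911  0.101 ] [ 0.4586 -0.3913  0.101 ] foot [ 0.457  -0.3906  0.051 ]
sizes [np.float64(0.06818812026227808), np.float64(0.06846377915455817), np.float64(0.06895094692370983), np.float64(0.0706969424594004)]
[-5.694  -5.8361]
tip cols [323.0412 301.564 ]
holder_mouth [(0.97, array([ 0.4636, -0.3893,  0.101 ]))]
holder [(0.64, array([ 0.457 , -0.3909,  0.045 ]))]
```

```bash
python3 - <<'E'
from h import *
np.set_printoptions(precision=1,suppress=True,linewidth=200)
p=np.load('pics/w.npy',allow_pickle=True).item()
x,y,z=.4012,-.399,.2619
for dx in (-.004,0,.004): print(dx,[proj(p,[x+dx+.0205,y,z+h]) for h in (-.066,-.063,-.060,.042)])
print(np.mean(p['image'][215:300,316:326].astype(float),axis=(1,2)))
r=p['image'][250].astype(float).mean(1);print(r[230:420:3])
for dy in (-.0205,.0205): print(proj(p,[x,y+dy,z-.063]),proj(p,[x,y+dy,z+.042]))
E
```

```text
-0.004 [array([322.8, 230.5]), array([322.8, 231.7]), array([322.8, 233. ]), array([323.1, 314.5])]
0 [array([322.8, 224.4]), array([322.8, 225.5]), array([322.8, 226.7]), array([323.1, 303.6])]
0.004 [array([322.8, 218.2]), array([322.9, 219.3]), array([322.9, 220.4]), array([323.2, 292.5])]
[189.8 189.8 189.5 189.2 189.3 189.6 189.4 189.8 189.7 190.3 190.3 189.9 186.4 176.1 168.6 161.6 123.6  94.4  98.1  99.7  99.   99.3 101.5 101.7 101.3  97.2  96.   94.6  94.2  94.8  95.3  94.8  95.7
  96.2  95.7  93.9  83.2  76.3  67.3  86.1 100.3  81.9  78.  117.5 179.5 203.7 202.  180.8 146.4 130.6 126.2 126.  126.  126.7 127.2 132.3 140.3 133.8 131.2 132.3 132.1 131.5 117.2  63.5  31.1  25.1
  23.6  25.   23.8  25.5  24.9  22.2  22.6  23.7  23.2  24.8  26.2  26.8  25.7  26.   26.   25.9  26.5  25.9  26.7]
[189.3 188.3 186.7 189.  189.  178.7 187.3 188.3 188.3 188.3 189.  188.7 189.7 189.  190.3 189.  191.  188.  190.  189.  189.7 162.3 114.7  86.7  87.3  84.3  86.3  93.3  46.7  69.7  99.  108.  106.
 118.  125.3 133.  135.  124.7 129.7 136.7 125.  153.7 190.7 191.7 192.7 190.  191.  189.7 191.  192.7 191.3 191.7 190.  192.7 140.3  10.   20.   10.7  11.   20.   17.3   8.3  17.   11.3]
[354.6 256.5] [382.1 357.3]
[290.9 256.4] [263.7 356.9]
```

>>> step_arm --series '[0.02, -0.003, 0, 0.03, 0.045, -0.006, 0, 0.07, 0.059, -0.008, 0.01, 0.1, 0.059, -0.008, 0.04, 0.1, 0.059, -0.008, 0.07, 0.1, 0.059, -0.008, 0.085, 0.1, 0.059, -0.008, 0.09, 0.1, 0.059, -0.008, 0.09, 0.1]'

```text
time: 28.15
tool_pos: [0.4602, -0.3926, 0.1729]
tcp_rot: [3.137, -0.154, 0.001]
wrist_force: [0.6, -0.4, -1.6]
width: 0.464
grip_force: 61.9
```

```bash
python3 - <<'E'
from h import *
np.set_printoptions(precision=4,suppress=True)
s=monitor.read_state();print(s['time'],s['tool_pos'],s['tcp_rot'],s['wrist_force'])
for n in ('side','top','wrist'):
  q=shot(n)
  for l,z in [('holder_mouth',.101),('holder_foot',.045),('jar_p',s['tool_pos'][2]-.063)]:
    print(n,l,[(round(a['score'],2),onz(q,a['point'],z)) for a in viewer.spot_point(q,l)[:2]])
E
```

```text
28.15 [ 0.4602 -0.3926  0.1729] [ 3.1373 -0.1545  0.001 ] [ 0.5628 -0.3848 -1.6445]
side holder_mouth [(0.74, array([ 0.4587, -0.4004,  0.101 ]))]
side holder_foot [(0.6, array([ 0.4621, -0.3966,  0.045 ])), (0.2, array([0.4868, 0.167 , 0.045 ]))]
side jar_p [(0.8, array([0.501 , 0.2646, 0.1099])), (0.67, array([ 0.4588, -0.4093,  0.1099]))]
top holder_mouth [(0.69, array([ 0.4651, -0.3858,  0.101 ]))]
top holder_foot [(0.58, array([ 0.4693, -0.3934,  0.045 ])), (0.41, array([0.5049, 0.0457, 0.045 ]))]
top jar_p [(0.98, array([ 0.4564, -0.391 ,  0.1099])), (0.61, array([0.5776, 0.3263, 0.1099]))]
wrist holder_mouth []
wrist holder_foot [(0.88, array([ 0.4609, -0.3934,  0.045 ]))]
wrist jar_p [(0.92, array([ 0.4615, -0.3925,  0.1099]))]
```

>>> step_arm --series '[0, -0.001, 0.003, 0, 0, -0.001, 0.006, 0, 0, -0.001, 0.009, 0, 0, -0.001, 0.011, 0, 0, -0.001, 0.013, 0, 0, -0.001, 0.014, 0]'

```text
time: 29.5
tool_pos: [0.4597, -0.3913, 0.1583]
tcp_rot: [3.138, -0.154, -0.001]
wrist_force: [-2.6, 0.9, 1.5]
width: 0.466
grip_force: 62.0
```

>>> step_arm --series '[0, 0, 0.001, 0, 0, 0, 0.002, 0, 0, 0, 0.003, 0, 0, 0, 0.004, 0]'

```text
time: 30.0
tool_pos: [0.4599, -0.3913, 0.1543]
tcp_rot: [3.138, -0.154, -0.0]
wrist_force: [-4.5, 0.9, 2.2]
width: 0.462
grip_force: 62.1
```

>>> step_arm --series '[-0.0015, 0, 0, 0, -0.0015, 0, 0.001, 0, -0.0015, 0, 0.003, 0, -0.0015, 0, 0.005, 0]'

```text
time: 30.5
tool_pos: [0.459, -0.3913, 0.1497]
tcp_rot: [3.137, -0.154, 0.001]
wrist_force: [-3.1, 1.2, 4.9]
width: 0.466
grip_force: 62.6
```

>>> step_arm --series '[0, 0, 0.001, 0, 0, 0, 0.002, 0, 0, 0, 0.003, 0, 0, 0, 0.004, 0, 0, 0, 0.005, 0, 0, 0, 0.006, 0]'

```text
time: 31.25
tool_pos: [0.4587, -0.3911, 0.1433]
tcp_rot: [3.138, -0.154, 0.0]
wrist_force: [-1.4, 0.3, 2.6]
width: 0.462
grip_force: 62.3
```

>>> step_arm --series '[0, 0, 0.001, 0, 0, 0, 0.002, 0, 0, 0, 0.003, 0, 0, 0, 0.003, 0]'

```text
time: 31.75
tool_pos: [0.4585, -0.3911, 0.1401]
tcp_rot: [-3.138, 0.154, 0.0]
wrist_force: [-1.6, -0.1, 2.5]
width: 0.465
grip_force: 62.3
```

>>> step_arm --series '[0, 0, 0.001, 0, 0, 0, 0.002, 0, 0, 0, 0.003, 0, 0, 0, 0.003, 0]'

```text
time: 32.25
tool_pos: [0.4585, -0.3911, 0.1371]
tcp_rot: [-3.138, 0.154, 0.0]
wrist_force: [-1.5, -0.1, 1.5]
width: 0.463
grip_force: 62.3
```

>>> step_arm --series '[0, 0, 0.001, 0, 0, 0, 0.002, 0, 0, 0, 0.003, 0, 0, 0, 0.003, 0]'

```text
time: 32.75
tool_pos: [0.4585, -0.3911, 0.1341]
tcp_rot: [-3.138, 0.154, 0.0]
wrist_force: [-1.8, -0.2, 2.4]
width: 0.464
grip_force: 62.3
```

>>> step_arm --series '[0, 0, 0.001, 0, 0, 0, 0.002, 0, 0, 0, 0.002, 0]'

```text
time: 33.12
tool_pos: [0.4586, -0.3912, 0.1324]
tcp_rot: [3.138, -0.154, 0.0]
wrist_force: [-1.7, 0.4, 3.0]
width: 0.465
grip_force: 62.5
```

>>> step_arm --series '[0, 0, 0.001, 0, 0, 0, 0.002, 0, 0, 0, 0.002, 0]'

```text
time: 33.5
tool_pos: [0.4587, -0.3912, 0.131]
tcp_rot: [3.138, -0.154, 0.0]
wrist_force: [-1.5, 1.5, 6.5]
width: 0.461
grip_force: 63.0
```

>>> step_arm --series '[0, 0, 0.001, 0, 0, 0, 0.002, 0, 0, 0, 0.002, 0]'

```text
time: 33.88
tool_pos: [0.4588, -0.3912, 0.1297]
tcp_rot: [3.138, -0.154, 0.001]
wrist_force: [-3.0, 1.9, 9.3]
width: 0.462
grip_force: 63.4
```

>>> step_arm --series '[0, 0, 0.001, 0, 0, 0, 0.0015, 0, 0, 0, 0.0015, 0, 0, 0, 0.0015, 0, 0, 0, 0.0015, 0]'

```text
time: 34.5
tool_pos: [0.4589, -0.3913, 0.1295]
tcp_rot: [3.137, -0.154, 0.002]
wrist_force: [-4.9, 3.2, 15.7]
width: 0.463
grip_force: 64.1
```

The force has risen from about 2.4 N to 15.7 N, so the jar is bearing on the pad below the hard limit. I'll release and retreat.

>>> step_arm --series '[0, 0, 0, 0, 0, 0, 0, 0, 0, 0, 0, 0, 0, 0, 0, 0, 0, 0, 0, 0]' --gripper 0.95

```text
time: 35.12
tool_pos: [0.4585, -0.3911, 0.1265]
tcp_rot: [-3.138, 0.154, 0.001]
wrist_force: [-1.2, -0.4, -1.1]
width: 0.952
grip_force: 0.0
```

>>> step_arm --series '[0, 0, -0.01, 0, 0, 0, -0.03, 0, 0, 0, -0.06, 0, 0, 0, -0.1, 0, 0, 0, -0.13, 0, 0, 0, -0.15, 0, -0.03, 0, -0.15, 0, -0.06, 0, -0.15, 0]'

```text
time: 36.12
tool_pos: [0.3984, -0.3852, 0.2777]
tcp_rot: [3.137, -0.153, 0.001]
wrist_force: [-0.1, -0.1, -0.1]
width: 0.95
grip_force: 0.0
```

```bash
python3 - <<'E'
from h import *
np.set_printoptions(precision=4,suppress=True)
s=monitor.read_state();print(s['time'],s['tool_pos'],s['wrist_force'])
for n in ('side','wrist'):
  q=shot(n);
  for l,z in [('jar_p',.066),('jar_p',.068),('garlic',.045),('lemon',.045),('timer',.045),('salt',.005)]:
    print(n,l,[(round(a['score'],2),onz(q,a['point'],z)) for a in viewer.spot_point(q,l)[:2]])
# cap-top height/uprightness: dark cap blob centroid near holder in wrist image
im=q['image'];c=proj(q,[.457,-.391,.171]);print('pred cap',c)
m=(im.max(2)<75).astype(np.uint8);n,lab,st,ce=cv2.connectedComponentsWithStats(m)
for i in range(1,n):
  if st[i,4]>300: print(st[i],ce[i],onz(q,ce[i],.171))
a=np.linspace(0,6.28,30);P=np.array([proj(q,[.457+.0205*np.cos(t),-.391+.0205*np.sin(t),.171]) for t in a]);print(P.min(0),P.max(0))
E
```

```text
36.125 [ 0.3984 -0.3852  0.2777] [-0.1035 -0.0733 -0.0646]
side jar_p [(0.7, array([ 0.4589, -0.4044,  0.066 ]))]
side jar_p [(0.7, array([ 0.4588, -0.4014,  0.068 ]))]
side garlic [(0.64, array([ 0.6095, -0.1015,  0.045 ]))]
side lemon [(0.88, array([ 0.6139, -0.19  ,  0.045 ])), (0.39, array([0.6277, 0.3844, 0.045 ]))]
side timer [(0.7, array([ 0.5991, -0.2989,  0.045 ])), (0.58, array([ 0.6048, -0.1026,  0.045 ]))]
side salt [(0.56, array([ 0.5123, -0.5948,  0.005 ])), (0.55, array([ 0.4941, -0.2609,  0.005 ]))]
wrist jar_p [(0.77, array([ 0.4604, -0.3871,  0.066 ]))]
wrist jar_p [(0.77, array([ 0.4605, -0.3871,  0.068 ]))]
wrist garlic [(0.64, array([ 0.5947, -0.0908,  0.045 ]))]
wrist lemon [(0.97, array([ 0.6033, -0.1817,  0.045 ]))]
wrist timer [(0.8, array([ 0.6075, -0.2931,  0.045 ])), (0.62, array([ 0.4589, -0.3885,  0.045 ]))]
wrist salt [(0.9, array([ 0.5179, -0.5698,  0.005 ]))]
pred cap [322.385  160.5057]
[191   0  42  35 345] [218.0261  21.9855] [ 0.55   -0.3327  0.171 ]
[     0      0    640    480 118764] [374.1916 303.0452] [ 0.3407 -0.4218  0.171 ]
[310 143  29  34 404] [326.4332 162.2178] [ 0.4555 -0.3938  0.171 ]
[293.8118 130.5531] [350.9054 189.1759]
```

```bash
python3 - <<'E'
from h import *
np.set_printoptions(precision=3,suppress=True)
for n in ('side','top'):
  q=shot(n)
  print(n,[(a['extent'],round(a['score'],2)) for a in viewer.boxes_of(q,'jar_p')[:3]])
  for x,y,z in ((.503,.235,.068),(.458,-.391,.0655)):
    a=np.linspace(0,6.28,30);P=np.array([proj(q,[x+.0205*np.cos(t),y+.0205*np.sin(t),h]) for t in a for h in (z,.101 if y<0 else z,z+.105)]);print(' pred box',(P.min(0)+P.max(0))/2,P.max(0)-P.min(0))
  print([(a['point'],onz(q,a['point'],.068)) for a in viewer.spot_point(q,'jar_q')[:3]],[(onz(q,a['point'],.068)) for a in viewer.spot_point(q,'pan_left_top')[:1]])
E
```

```text
side [([353.9, 168.8, 16.1, 30.8], 0.82), ([300.8, 342.0, 21.7, 48.8], 0.73), ([303.1, 357.6, 47.0, 33.9], 0.17)]
 pred box [300.037 340.904] [21.805 49.005]
 pred box [351.991 174.114] [15.42  36.623]
[([350.3, 187.4], array([ 0.46 , -0.394,  0.068])), ([299.9, 359.8], array([0.504, 0.243, 0.068])), ([301.5, 354.1], array([0.503, 0.229, 0.068]))] [array([0.501, 0.226, 0.068])]
top [([186.1, 234.1, 23.7, 32.7], 0.68), ([432.3, 260.1, 27.0, 23.9], 0.57)]
 pred box [185.514 233.121] [24.48  33.222]
 pred box [430.309 259.008] [24.361 32.44 ]
[([190.6, 242.3], array([0.505, 0.234, 0.068])), ([426.2, 269.8], array([ 0.452, -0.391,  0.068]))] [array([0.503, 0.235, 0.068])]
```

```bash
python3 -c "
from workcell import job
print(job.finish_job())"
```

```text
the job is handed in; nothing more can be done
None
```

The heavier jar, the one that started nearer the holder, is upright in the clip holder and was pressed to about 13 N on what I take to be the pad (its contact could only be felt, not seen); the lighter jar still stands on the left pan, and I handed the job in at about 36 s on the robot's clock.

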